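# Slide the brass spacer along the datum rail into its corner pocket

### The arm

A 6-joint arm with a two-finger parallel gripper is mounted at the origin on the work surface. World frame = base frame: x ahead of the robot, y to its left, z up, the work surface at z = 0. Lengths are in m, angles in rad, forces in N, time in s.
With the tool pointing down it reaches from about 0.35 to 0.725 m from the base axis. Payload 6 kg.
Tool frame: the origin (TCP) lies at the very end of the fingers, on their centre line; the grasp point (between the pads) lies 19 mm behind it (r.grip_point_offset is the distance from the TCP to the grasp point, in m); z points along the fingers, y is the line along which they close (so a half turn about z gives the same grasp; the last joint's range is limited). The gripper opens to 85 mm and grips with 20 to 120 N. Pads are 22 mm wide; open, the fingers measure 114 mm over their backs; the gripper's body (76 mm by 85 mm) begins 54 mm behind the grasp point. The pads swing forward as they close: fully open they stand 13 mm farther back than shut.
Start: joints at [-0.889, 0.04, 0.085, 0, -1.615, -0.334], TCP at [0.205, -0.564, 0.231] pointing down, gripper open.
Joint ranges: [-2.56, 2.56], [-1.29, 2.01], [-1.08, 1.49], [-3.29, 1.98], [-2.81, -0.18], [-2.99, 2.99]. Speed limits (rad/s): [2.57, 2.57, 3.01, 3.14, 3.14, 3.14].

### API

Orientations are given as a rotation vector (axis times angle).
In Python, from workcell import r gives the robot as it stands. The module is installed in compiled form; this text tells all that it offers.
- The arm moves only by the shell command python3 -m creep 'ROWS'. ROWS is JSON, a list of rows, each a list of 3 entries, a list of its own where there are three numbers: the shift along the tool's x, y, z as a fraction of full scale, then the turn, a rotation vector about the tool's x, y, z as a fraction of full scale, then the closure, from 0 (fully open) to 1 (shut). A call has 1 to 10 rows; each row is the pose to reach, as a shift and turn from the pose commanded when the call began, along the tool's axes at that moment; what a row does not reach only later rows make up. Full scale, the value 1, is 300 mm for a shift and 60 degrees for a turn. A row lasts 1/10 s, in which the tool goes at most 50 mm and 8.59 degrees, less where a joint would pass 70% of its speed; a pose out of reach is approached as far as the arm can. A call with a number of a shift or a turn outside -1 to 1 is refused whole. A call with a gripper value outside its range is refused whole. The fingers move at their own pace and stop on an object; the grip force is fixed at half the most. Time passes only in rows, so rows that repeat a pose let the fingers close. It gives the time, the measured TCP pose, the force, the opening and the grip force at its end, in the units of the state.
- r.get_state(): the state, without advancing time (a new reading comes with each control period).
- r.grab_frame(name): name is "scene" or "side" or "wrist"; returns (picture, depth): 400x640x3 uint8, red, green, blue; 400x640 float32, m along the optical axis (not along the pixel's ray), 0 where there is no reading.
- r.calibration(name): a dict with "camera_matrix" (3x3 intrinsics, pixels), "R" (3x3) and "t" (3): a world point X has camera coordinates R X + t. Camera axes: x right, y down, z forward; pixel columns grow to the right and rows downward; lengths in m; the calibration is good to about 2 mm. A picture is of the moment at which its call begins: read the wrist's pose just before it. calibration takes no time and is no camera call; for the wrist camera it gives the pose at the moment of the call.
- r.close_job(): hands the job in; it is judged then, once.
The state is a dict: "time": time; "joint_pos": joint angles; "joint_velocities": joint speeds; "tau": joint torques, N m; "position": TCP position; "tcp_rot": TCP orientation; "contact_force": force on the tool from outside, world axes, zero at the start; "moment": the same for the moment, N m; "width": finger opening in m; "grip_force": force on a finger pad.
Only numpy, scipy, OpenCV 4.12 (cv2) and the standard library are available. Lean on these libraries where they do the work, as an engineer would, in place of code of your own. Each camera call takes 0.05 s, during which the arm holds its last target. There are 200 camera calls.

### The job

With the fingertips, push the brass spacer across the black plate until its long side lies flat against the aluminium rail, out in the open between the two pockets; then slide it along the rail into the corner pocket with the green tag, fully home: flush against the rail and against the end stop. Only push it: never pick it up, tip it or push it off the plate. Leave the collet, the vial and the steel spacer where they are, and finish with the fingers clear.

Things in the scene. Friction and masses are not known exactly. Their poses are not given: they have to be found in the camera images.
- nest: Fixed loading nest, yawed up to 0.35 rad: black plate 190 (x) x 320 (y) mm, 12 mm thick (x -100 to +90, y -160 to +160), with an aluminium rail along y near its far (+x) edge and a corner pocket at each end of the rail. Rail, end stops and cheeks stand 12 mm above the plate. Origin on the table under the plate; the plate's top is at z = 12 mm, the tops of the rail, stops and cheeks at 24 mm.
- rail_mid (a point): Middle of the foot of the rail's guiding face, at nest x = +60, y = 0, z = 12 mm; the face looks to the nest's -x and runs along its y from -130 to +130 mm, where the end stops close it.
- home_left (a point): Centre of the spacer's underside when home in the pocket at the nest's +y end: nest x = +42, y = +105, z = 12 mm. The stop's face is at y = +130. A 10 mm thick cheek (x = +10 to +20) runs from the stop towards the middle, parallel to the rail, to a rounded nose at y = +101. The pocket is thus 40 mm wide, 29 mm deep, open to the middle and above; 21 mm of a spacer at home sticks out.
- home_right (a point): The same for the pocket at the nest's -y end, its mirror image: nest x = +42, y = -105, z = 12 mm; stop's face at y = -130, nose of the cheek at y = -101.
- spacer: The brass spacer to be slid: a loose rectangular block 36 (x) x 50 (y) x 14 (z) mm with a round black bush and two screw heads flush in its top, 0.13 to 0.25 kg. Origin: centre of its underside, z up, long side along its y. It starts lying on the plate about mid-length, its centre 60 to 90 mm from the rail's face and turned up to 0.5 rad from the rail's direction; it slides with ordinary friction.
- tag_green: Green round tag, 22 mm across, 4 mm high, fixed on top of one of the two end stops (at x = +30 mm, y = +142 or -142 mm of the nest): it marks the pocket to use. Origin: centre of its underside.
- tag_red: Red round tag, same size, on the other end stop: the pocket not to use.
- collet: Bystander: loose dark steel collet standing upright on the plate near one of its near (-x) corners, 26 mm across, 36 mm high. Origin: centre of its underside. Leave it.
- vial: Bystander: loose small amber vial with a blue cap standing upright on the plate near the other near (-x) corner, 24 mm across, 38 mm high. Origin: centre of its underside. Leave it.
- steel_spacer: Bystander: loose steel-grey spacer of the same shape and size as the brass one, lying on the table beyond the rail (+x side of the nest). Origin: centre of its underside. Leave it.
Not all that is in view belongs to the job. Of the things shaped like the spacer, the brass one is meant.

How it is judged:
By the outcome, as a careful person would: the job done as asked, in the order asked, and still so for the second after the job is handed in, with the robot touching nothing.
It also fails if it takes over 58 s, if anything falls off the work surface, if the arm or the gripper's body presses on something with over 40 N, if the wrist force passes 120 N, or if a joint passes its speed limit or range.

## Working session

There is one attempt and no reset: what is moved stays moved. The work goes in short steps, Python scripts to look and compute and a shell command to move; the robot and the scene stay as the last step left them, time stands still between calls to the robot, and variables do not carry over. Pictures are saved under pics/ and viewed, at most 10 in all, crops included, and the job is handed in when it is done.

```bash
mkdir -p pics; cat > h.py <<'E'
import numpy as np, cv2
from workcell import r
from scipy.spatial.transform import Rotation as Ro
def snap(n):
    c=r.calibration(n); im,d=r.grab_frame(n); return im,d,c
def world(c,d):
    K=np.array(c["camera_matrix"]);R=np.array(c["R"]);t=np.array(c["t"])
    v,u=np.indices(d.shape)
    P=np.stack([(u-K[0,2])/K[0,0]*d,(v-K[1,2])/K[1,1]*d,d],-1)
    return (P-t)@R
E
python3 - <<'E'
from h import *
ims=[]
for n in("scene","side"):
    im,d,c=snap(n); np.savez(f"pics/{n}0.npz",im=im,d=d,W=world(c,d)); ims.append(im)
    cv2.imwrite(f"pics/{n}0.png",im[:,:,::-1])
s=r.get_state();print(s)
print(Ro.from_rotvec(s["tcp_rot"]).as_matrix().round(3))
E
```

```text
{'time': 0.1, 'joint_pos': array([-8.89317545e-01,  4.07812263e-02,  8.38952656e-02, -4.12863810e-04,
       -1.61548025e+00, -3.33736669e-01]), 'joint_velocities': array([-1.65336746e-03,  5.42555305e-05,  9.13304429e-04,  1.06031563e-03,
       -2.55476828e-04,  9.61929147e-04]), 'tau': array([-4.51596425e-03, -3.69346941e+01,  3.48283303e+01,  6.95175156e+00,
       -4.58124225e-03, -8.10394823e-06]), 'position': array([ 0.20445804, -0.56377816,  0.23035263]), 'tcp_rot': array([ 5.43442192e-01, -3.09382275e+00, -2.46964736e-03]), 'contact_force': array([-0.15989872,  0.31514906,  0.00742857]), 'moment': array([0.04671417, 0.01194896, 0.02754955]), 'grip_force': 0.0, 'width': 0.08556256922861226}
[[-0.94  -0.341 -0.001]
 [-0.341  0.94   0.001]
 [ 0.     0.002 -1.   ]]
```

View pics/scene0.png

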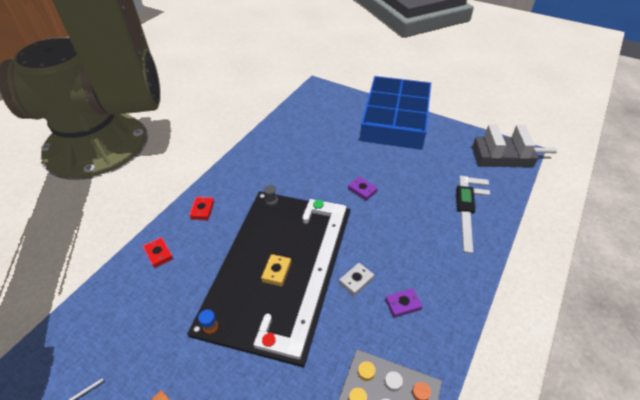

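The scene view shows the brass spacer at (276,269), green tag at (319,204), red tag at (269,340), collet at (270,195) and vial at (207,320). The steel spacer is at (357,278), beyond the rail.

```bash
cat >> h.py <<'E'
def blob(m,px):
    n,l,_,c=cv2.connectedComponentsWithStats(m.astype(np.uint8))
    i=min(range(1,n),key=lambda k:np.hypot(*(c[k]-px)) if (l==k).sum()>15 else 1e9)
    return l==i
E
python3 - <<'E'
from h import *
z=np.load("pics/scene0.npz");im=z["im"];W=z["W"];d=z["d"]
H=cv2.cvtColor(im,cv2.COLOR_RGB2HSV);h,s,v=[H[...,i].astype(int) for i in range(3)]
g=blob((h>45)&(h<85)&(s>120)&(d>0),(319,204)); rd=blob(((h<6)|(h>174))&(s>150)&(d>0),(269,340))
b=blob((h>12)&(h<32)&(s>80)&(v>90)&(d>0),(276,269))
G=np.median(W[g],0);Rd=np.median(W[rd],0);B=W[b];print(G,Rd,g.sum(),rd.sum(),b.sum(),np.linalg.norm(G-Rd))
y=(G-Rd)[:2];
# nest +x is the rail side; decide sign
ang=np.arctan2(y[1],y[0])-np.pi/2
for a in(ang,ang+np.pi):
    ex=np.array([np.cos(a),np.sin(a)]);ey=np.array([-ex[1],ex[0]])
    o=(G+Rd)[:2]/2-.03*ex
    q=(B[:,:2]-o)@np.c_[ex,ey]
    top=B[:,2]>np.median(B[:,2])-.004
    rc=cv2.minAreaRect((q[top]*1000).astype(np.float32))
    print("yaw",a,"o",o,"brass nest",np.median(q,0),rc,np.median(B[:,2]))
    for n,px in(("collet",(270,192)),("vial",(207,316)),("steel",(350,280))):
        p=W[px[1],px[0]];print(n,p,(p[:2]-o)@np.c_[ex,ey])
E
```

```text
[0.54955743 0.07136741 0.02842722] [ 0.62405234 -0.20184619  0.02828291] 62 129 631 0.283187549203527
yaw 0.26619111985820276 o [ 0.55786149 -0.07313115] brass nest [ 0.00039464 -0.02073418] ((-0.405242919921875, -16.331863403320312), (50.80886459350586, 36.41422653198242), 89.76353454589844) 0.026013686911525592
collet [0.46478489 0.03636924 0.04796328] [-0.0609934   0.13012837]
vial [ 0.53092156 -0.22500835  0.04960788] [-0.06594371 -0.13944129]
steel [ 0.67843084 -0.04137298  0.01426918] [ 0.12467714 -0.00107716]
yaw 3.4077837734479957 o [ 0.61574828 -0.05734763] brass nest [0.05960536 0.02073418] ((60.405235290527344, 16.331851959228516), (50.808860778808594, 36.41422653198242), 89.7635269165039) 0.026013686911525592
collet [0.46478489 0.03636924 0.04796328] [ 0.1209934  -0.13012837]
vial [ 0.53092156 -0.22500835  0.04960788] [0.12594371 0.13944129]
steel [ 0.67843084 -0.04137298  0.01426918] [-0.06467714  0.00107716]
```

```bash
python3 -m creep '[[[-0.755,0.548,0],[0,0,0],1],[[-0.755,0.548,0],[0,0,0],1],[[-0.755,0.548,0],[0,0,0],1],[[-0.755,0.548,0],[0,0,0],1],[[-0.755,0.548,0],[0,0,0],1],[[-0.755,0.548,0],[0,0,0],1],[[-0.755,0.548,0],[0,0,0],1],[[-0.755,0.548,0],[0,0,0],1]]'
python3 -m creep '[[[-0.7,0.5,0],[0,0,0.078],1],[[-0.7,0.5,0],[0,0,0.078],1],[[-0.7,0.5,0],[0,0,0.078],1],[[-0.7,0.5,0],[0,0,0.078],1],[[-0.7,0.5,0],[0,0,0.078],1],[[-0.7,0.5,0],[0,0,0.078],1],[[-0.7,0.5,0],[0,0,0.078],1],[[-0.7,0.5,0],[0,0,0.078],1]]'
python3 - <<'E'
from h import *
im,d,c=snap("wrist"); np.savez("pics/w1.npz",im=im,d=d,W=world(c,d)); cv2.imwrite("pics/w1.png",im[:,:,::-1])
E
```

```text
time: 0.9
position: [0.3617, -0.3318, 0.2311]
tcp_rot: [0.546, -3.093, -0.0]
contact_force: [-0.7, -0.4, -0.0]
width: -0.0003
grip_force: 0.0
time: 1.7
position: [0.5073, -0.121, 0.2312]
tcp_rot: [0.415, -3.113, 0.0]
contact_force: [-0.4, -0.7, 0.5]
width: 0.0001
grip_force: 0.0
```

View pics/w1.png

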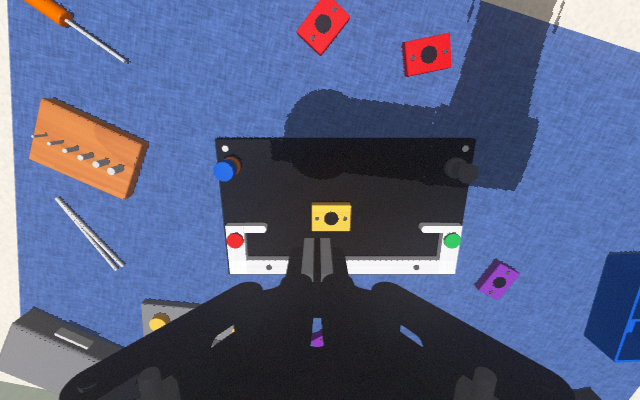

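The wrist view shows brass at (331,217), nearly parallel to the rail. Green tag (452,240), red tag (235,240). Now I'll refine the fit.

```bash
cat >> h.py <<'E'
def measure(f,bp,gp,rp,nest=None):
    z=np.load(f);im=z["im"];W=z["W"];d=z["d"]
    H=cv2.cvtColor(im,cv2.COLOR_RGB2HSV);h,s,v=[H[...,i].astype(int) for i in range(3)]
    b=blob((h>12)&(h<32)&(s>80)&(v>70)&(d>0),bp);B=W[b]
    if nest is None:
        g=blob((h>45)&(h<85)&(s>120)&(d>0),gp); rd=blob(((h<6)|(h>174))&(s>150)&(d>0),rp)
        G=np.median(W[g],0);Rd=np.median(W[rd],0);a=np.arctan2(*(G-Rd)[1::-1])-np.pi/2
        print("tags",G,Rd,np.linalg.norm(G-Rd))
        o=(G+Rd)[:2]/2-.03*np.array([np.cos(a),np.sin(a)])
    else: a,o=nest
    M=np.array([[np.cos(a),-np.sin(a)],[np.sin(a),np.cos(a)]])
    zt=np.percentile(B[:,2],70);B=B[abs(B[:,2]-zt)<.004]
    q=(B[:,:2]-o)@M*1000
    print("yaw",a,"o",o,"ztop",zt,"brass",cv2.minAreaRect(q.astype(np.float32)))
    s=r.get_state();print("tcp nest mm",(s["position"][:2]-o)@M*1000,s["position"][2],"force",s["contact_force"])
    T=Ro.from_rotvec(s["tcp_rot"]).as_matrix();print("tool y yaw err",np.arctan2(-T[0,1],T[1,1])-a)
    # aluminium: bright, desaturated, top 24mm
    m=(v>150)&(s<60)&(abs(W[...,2]-.024)<.005);Q=(W[m][:,:2]-o)@M*1000
    e=[];
    for y in range(-70,75,10):
        k=(abs(Q[:,1]-y)<5)&(Q[:,0]>45)&(Q[:,0]<95)
        if k.sum()>5:e.append((y,round(Q[k,0].min(),1),round(Q[k,0].max(),1)))
    print("rail",e)
    k=(abs(Q[:,0]-40)<8);print("stops",Q[k&(Q[:,1]<0),1].max(initial=-999),Q[k&(Q[:,1]>0),1].min(initial=999))
E
python3 -c "
from h import *
measure('pics/w1.npz',(331,217),(452,240),(235,240))"
```

```text
tags [0.54985549 0.0724334  0.02748931] [ 0.6237909  -0.2009222   0.02734318] 0.28317794695377824
yaw 0.26415299104894086 o [ 0.55786377 -0.07207715] ztop 0.025669146138741526 brass ((-0.7380027770996094, -16.97749137878418), (49.90363693237305, 35.23263168334961), 89.90734100341797)
tcp nest mm [-61.77355189 -34.23812073] 0.2314014226519661 force [-0.94437463  0.55417398  0.84996341]
tool y yaw err -3.6564923095228075e-05Traceback (most recent call last):
  File "<string>", line 3, in <module>
    measure('pics/w1.npz',(331,217),(452,240),(235,240))
    ~~~~~~~^^^^^^^^^^^^^^^^^^^^^^^^^^^^^^^^^^^^^^^^^^^^^
  File "h.py", line 32, in measure
    m=(v>150)&(s<60)&(abs(W[...,2]-.024)<.005);Q=(W[m][:,:2]-o)@M*1000
               ^^^^
TypeError: '<' not supported between instances of 'dict' and 'int'
```

```bash
sed -i 's/m=(v>150)&(s<60)/m=(v>150)\&(H[...,1]<60)/' h.py
python3 -m creep '[[[0,0.058,0.6],[0,0,0],1],[[0,0.058,0.6],[0,0,0],1],[[0,0.058,0.6],[0,0,0],1],[[0,0.058,0.6],[0,0,0],1],[[0,0.058,0.65],[0,0,0],1],[[0,0.058,0.69],[0,0,0],1],[[0,0.058,0.715],[0,0,0],1],[[0,0.058,0.715],[0,0,0],1]]'
python3 -m creep '[[[-0.03,0,0],[0,0,0],1],[[-0.05,0,0],[0,0,0],1],[[-0.065,0,0],[0,0,0],1],[[-0.08,0,0],[0,0,0],1],[[-0.095,0,0],[0,0,0],1],[[-0.11,0,0],[0,0,0],1],[[-0.125,0,0],[0,0,0],1],[[-0.14,0,0],[0,0,0],1]]'
python3 -m creep '[[[-0.015,0,0],[0,0,0],1],[[-0.03,0,0],[0,0,0],1],[[-0.045,0,0],[0,0,0],1],[[-0.06,0,0],[0,0,0],1],[[-0.07,0,0],[0,0,0],1],[[-0.08,0,0],[0,0,0],1],[[-0.08,0,0],[0,0,0],1]]'
python3 - <<'E'
from h import *
im,d,c=snap("wrist"); np.savez("pics/w2.npz",im=im,d=d,W=world(c,d)); cv2.imwrite("pics/w2.png",im[:,:,::-1])
measure('pics/w2.npz',(320,200),0,0,(.26415,np.array([.55786,-.07208])))
E
```

```text
time: 2.55
position: [0.5034, -0.1033, 0.0171]
tcp_rot: [-0.416, 3.113, 0.0]
contact_force: [0.8, -1.1, 0.5]
width: 0.0
grip_force: 0.0
time: 3.35
position: [0.5437, -0.092, 0.0168]
tcp_rot: [0.417, -3.113, 0.0]
contact_force: [-1.7, -0.4, 2.1]
width: -0.0001
grip_force: 1.2
time: 4.05
position: [0.5674, -0.0853, 0.0167]
tcp_rot: [-0.417, 3.113, 0.0]
contact_force: [-0.6, 0.3, -0.2]
width: 0.0001
grip_force: 0.0
yaw 0.26415 o [ 0.55786 -0.07208] ztop 0.023695261728944754 brass ((17.538389205932617, 5.5069427490234375), (8.278207778930664, 4.1909589767456055), 42.7984733581543)
tcp nest mm [  5.62802473 -15.21351282] 0.016678054392392228 force [-0.64947316 -0.08450885 -0.34830762]
tool y yaw err 0.002033456197821526
rail [(-70, np.float64(59.8), np.float64(61.8)), (-20, np.float64(60.1), np.float64(62.5)), (-10, np.float64(59.9), np.float64(62.2)), (40, np.float64(59.9), np.float64(62.1))]
stops -129.06626082008077 128.18736145758783
```

View pics/w2.png

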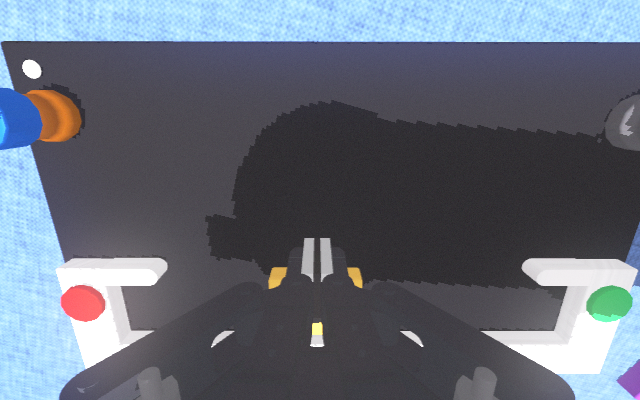

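The brass shows evenly on both sides of the fingers, at (277,278) and (354,278). I'll creep on to the rail.

```bash
python3 -m creep '[[[-0.006,0,0],[0,0,0],1],[[-0.012,0,0],[0,0,0],1],[[-0.018,0,0],[0,0,0],1],[[-0.02,0,0],[0,0,0],1]]'
python3 -m creep '[[[-0.003,0,0],[0,0,0],1],[[-0.006,0,0],[0,0,0],1],[[-0.006,0,0],[0,0,0],1]]'
python3 -m creep '[[[-0.003,0,0],[0,0,0],1],[[-0.006,0,0],[0,0,0],1],[[-0.006,0,0],[0,0,0],1]]'
```

```text
time: 4.5
position: [0.5727, -0.0839, 0.0167]
tcp_rot: [0.417, -3.114, -0.0]
contact_force: [-1.9, -0.5, 0.4]
width: -0.0002
grip_force: 0.9
time: 4.8
position: [0.5744, -0.0834, 0.0167]
tcp_rot: [-0.417, 3.114, 0.0]
contact_force: [-0.3, -0.4, -0.3]
width: -0.0004
grip_force: 0.3
time: 5.1
position: [0.5757, -0.0831, 0.0167]
tcp_rot: [0.417, -3.113, -0.0]
contact_force: [-4.2, 0.0, 1.6]
width: 0.0002
grip_force: 1.7
```

```bash
python3 -m creep '[[[-0.003,0,0],[0,0,0],1],[[-0.006,0,0],[0,0,0],1],[[-0.006,0,0],[0,0,0],1]]'
python3 -m creep '[[[-0.004,0,0],[0,0,0],1],[[-0.008,0,0],[0,0,0],1],[[-0.008,0,0],[0,0,0],1]]'
```

```text
time: 5.4
position: [0.5758, -0.0831, 0.0167]
tcp_rot: [0.416, -3.109, 0.0]
contact_force: [-11.0, -0.9, 6.2]
width: -0.0004
grip_force: 5.3
time: 5.7
position: [0.5759, -0.0831, 0.0166]
tcp_rot: [0.414, -3.104, 0.001]
contact_force: [-19.8, 0.2, 12.6]
width: 0.0001
grip_force: 10.0
```

```bash
python3 -m creep '[[[0.05,0,0],[0,0,0],1],[[0.1,0,0],[0,0,0],1],[[0.12,0,-0.1],[0,0,0],1],[[0.2,0,-0.3],[0,0,0],1],[[0.25,0,-0.6],[0,0,0],1],[[0.25,0,-0.6],[0,0,0],1],[[0.25,0,-0.6],[0,0,0],1],[[0.25,0,-0.6],[0,0,0],1]]'
python3 - <<'E'
from h import *
im,d,c=snap("wrist"); np.savez("pics/w3.npz",im=im,d=d,W=world(c,d)); cv2.imwrite("pics/w3.png",im[:,:,::-1])
measure('pics/w3.npz',(330,240),0,0,(.26415,np.array([.55786,-.07208])))
E
```

```text
time: 6.5
position: [0.509, -0.1015, 0.1994]
tcp_rot: [-0.416, 3.108, 0.0]
contact_force: [-0.4, 0.9, -0.5]
width: -0.0001
grip_force: 0.0
yaw 0.26415 o [ 0.55786 -0.07208] ztop 0.025305983902296023 brass ((28.245136260986328, -16.902999877929688), (47.98017120361328, 7.527959823608398), 89.8040771484375)
tcp nest mm [-55.54118047 -15.22338173] 0.19694002952023001 force [ 0.07600472  0.06805297 -0.83852308]
tool y yaw err 0.0020413791753307042
rail [(-70, np.float64(60.5), np.float64(82.1)), (-60, np.float64(60.5), np.float64(81.8)), (20, np.float64(60.2), np.float64(74.8)), (30, np.float64(59.7), np.float64(81.7)), (40, np.float64(60.4), np.float64(81.7)), (50, np.float64(60.3), np.float64(81.7)), (60, np.float64(60.6), np.float64(81.9)), (70, np.float64(60.5), np.float64(81.4))]
stops -129.9187104338663 129.33352094902978
```

View pics/w3.png

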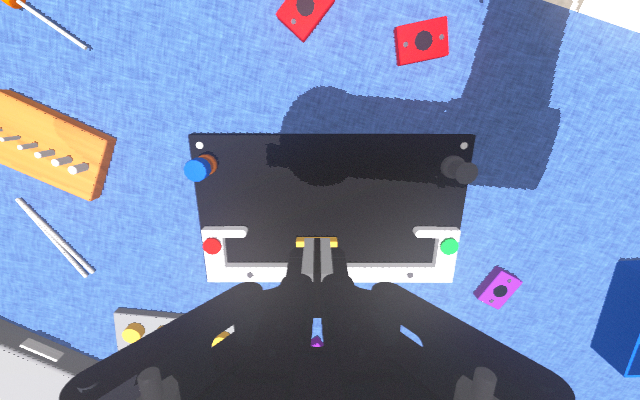

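The wrist view shows the spacer's near edge at (316,241) running parallel to the rail. It measures x = 24.5 along its length, so it is flush at y ≈ -17. Next I go down at its -y end.

```bash
python3 -m creep '[[[-0.325,-0.19,0],[0,0,0],1],[[-0.325,-0.19,0],[0,0,0],1],[[-0.325,-0.19,0],[0,0,0],1],[[-0.325,-0.19,0.15],[0,0,0],1],[[-0.325,-0.19,0.3],[0,0,0],1],[[-0.325,-0.19,0.42],[0,0,0],1],[[-0.325,-0.19,0.5],[0,0,0],1],[[-0.325,-0.19,0.55],[0,0,0],1],[[-0.325,-0.19,0.598],[0,0,0],1],[[-0.325,-0.19,0.598],[0,0,0],1]]'
python3 - <<'E'
from h import *
im,d,c=snap("side"); np.savez("pics/s2.npz",im=im,d=d,W=world(c,d)); cv2.imwrite("pics/s2.png",im[:,:,::-1])
measure('pics/w3.npz',(330,240),0,0,(.26415,np.array([.55786,-.07208])))
E
```

```text
time: 7.55
position: [0.6156, -0.1308, 0.0148]
tcp_rot: [0.416, -3.11, -0.001]
contact_force: [-0.8, 0.6, 0.9]
width: -0.0003
grip_force: 0.0
yaw 0.26415 o [ 0.55786 -0.07208] ztop 0.025305983902296023 brass ((28.245136260986328, -16.902999877929688), (47.98017120361328, 7.527959823608398), 89.8040771484375)
tcp nest mm [ 41.30670034 -72.20395481] 0.0167395215416376 force [0.15650372 0.21117192 0.27770888]
tool y yaw err 0.002084559076137471
rail [(-70, np.float64(60.5), np.float64(82.1)), (-60, np.float64(60.5), np.float64(81.8)), (20, np.float64(60.2), np.float64(74.8)), (30, np.float64(59.7), np.float64(81.7)), (40, np.float64(60.4), np.float64(81.7)), (50, np.float64(60.3), np.float64(81.7)), (60, np.float64(60.6), np.float64(81.9)), (70, np.float64(60.5), np.float64(81.4))]
stops -129.9187104338663 129.33352094902978
```

View pics/s2.png

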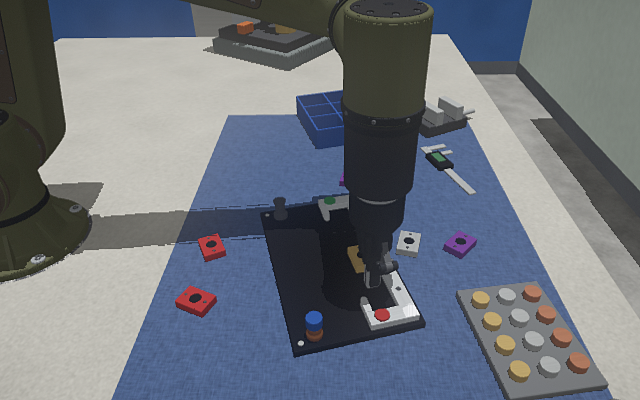

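The side view shows the fingers at about (375,280), behind the brass (355,258) on the red-tag side. I'll slide it along the rail now.

```bash
python3 -m creep '[[[0,0.02,0],[0,0,0],1],[[0,0.04,0],[0,0,0],1],[[0,0.055,0],[0,0,0],1],[[0,0.07,0],[0,0,0],1],[[0,0.085,0],[0,0,0],1],[[0,0.1,0],[0,0,0],1],[[0,0.115,0],[0,0,0],1],[[0,0.13,0],[0,0,0],1],[[0,0.145,0],[0,0,0],1],[[0,0.16,0],[0,0,0],1]]'
python3 -m creep '[[[0,0.015,0],[0,0,0],1],[[0,0.03,0],[0,0,0],1],[[0,0.045,0],[0,0,0],1],[[0,0.06,0],[0,0,0],1],[[0,0.075,0],[0,0,0],1],[[0,0.09,0],[0,0,0],1],[[0,0.105,0],[0,0,0],1],[[0,0.12,0],[0,0,0],1],[[0,0.125,0],[0,0,0],1],[[0,0.125,0],[0,0,0],1]]'
python3 - <<'E'
from h import *
im,d,c=snap("wrist"); np.savez("pics/w4.npz",im=im,d=d,W=world(c,d)); cv2.imwrite("pics/w4.png",im[:,:,::-1])
measure('pics/w4.npz',(400,260),0,0,(.26415,np.array([.55786,-.07208])))
E
```

```text
time: 8.6
position: [0.6046, -0.0847, 0.0181]
tcp_rot: [-0.417, 3.113, -0.001]
contact_force: [0.9, -4.3, 5.1]
width: -0.0002
grip_force: 3.3
time: 9.6
position: [0.5946, -0.0483, 0.018]
tcp_rot: [-0.417, 3.113, -0.001]
contact_force: [1.0, -2.7, 5.9]
width: -0.0002
grip_force: 2.7
yaw 0.26415 o [ 0.55786 -0.07208] ztop 0.02559614307765381 brass ((42.15253448486328, 49.355987548828125), (50.00992965698242, 36.1417121887207), 88.98521423339844)
tcp nest mm [41.70570386 13.38754286] 0.018059269787194774 force [ 0.09203803 -5.02648028  5.54077077]
tool y yaw err 0.0022778617629379827
rail [(-70, np.float64(60.4), np.float64(83.0)), (-60, np.float64(60.7), np.float64(77.9)), (-50, np.float64(60.8), np.float64(72.3)), (-40, np.float64(60.6), np.float64(65.9)), (10, np.float64(78.8), np.float64(82.9)), (70, np.float64(61.6), np.float64(68.4))]
stops -128.77165489279523 999.0
```

View pics/w4.png

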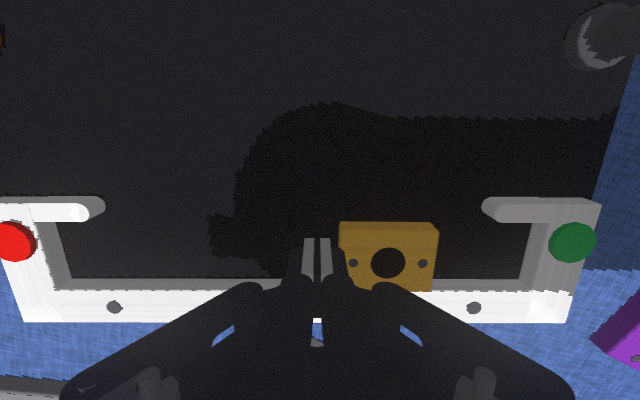

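The spacer centre (388,263) measures at (42.2, 49.4), turned about 1°. It is in line with the open pocket, so I continue.

```bash
python3 -m creep '[[[0,0.015,0],[0,0,0],1],[[0,0.03,0],[0,0,0],1],[[0,0.045,0],[0,0,0],1],[[0,0.06,0],[0,0,0],1],[[0,0.075,0],[0,0,0],1],[[0,0.09,0],[0,0,0],1],[[0,0.105,0],[0,0,0],1],[[0,0.12,0],[0,0,0],1],[[0,0.135,0],[0,0,0],1],[[0,0.15,0],[0,0,0],1]]'
python3 -m creep '[[[0,0.008,0],[0,0,0],1],[[0,0.016,0],[0,0,0],1],[[0,0.022,0],[0,0,0],1],[[0,0.026,0],[0,0,0],1],[[0,0.03,0],[0,0,0],1],[[0,0.03,0],[0,0,0],1]]'
python3 -m creep '[[[0,0.004,0],[0,0,0],1],[[0,0.008,0],[0,0,0],1],[[0,0.01,0],[0,0,0],1],[[0,0.01,0],[0,0,0],1]]'
```

```text
time: 10.65
position: [0.5828, -0.0051, 0.0181]
tcp_rot: [-0.417, 3.113, -0.001]
contact_force: [1.4, -4.8, 5.9]
width: 0.0003
grip_force: 3.4
time: 11.25
position: [0.5804, 0.0035, 0.0181]
tcp_rot: [-0.417, 3.113, -0.001]
contact_force: [0.4, -4.2, 5.6]
width: -0.0
grip_force: 3.1
time: 11.65
position: [0.5798, 0.0054, 0.0181]
tcp_rot: [-0.416, 3.113, -0.003]
contact_force: [3.6, -8.2, 4.0]
width: 0.0
grip_force: 5.0
```

```bash
python3 -m creep '[[[0,0.005,0],[0,0,0],1],[[0,0.01,0],[0,0,0],1],[[0,0.012,0],[0,0,0],1],[[0,0.012,0],[0,0,0],1]]'
python3 -m creep '[[[0,-0.03,0],[0,0,0],1],[[0,-0.08,0],[0,0,0],1],[[0,-0.1,-0.1],[0,0,0],1],[[0.1,-0.1,-0.3],[0,0,0],1],[[0.3,-0.1,-0.5],[0,0,0],1],[[0.35,-0.1,-0.5],[0,0,0],1],[[0.35,-0.1,-0.5],[0,0,0],1],[[0.35,-0.1,-0.5],[0,0,0],1]]'
python3 - <<'E'
from h import *
im,d,c=snap("wrist"); np.savez("pics/w5.npz",im=im,d=d,W=world(c,d)); cv2.imwrite("pics/w5.png",im[:,:,::-1])
measure('pics/w5.npz',(400,240),0,0,(.26415,np.array([.55786,-.07208])))
E
```

```text
time: 12.05
position: [0.5798, 0.0061, 0.0185]
tcp_rot: [-0.415, 3.112, -0.01]
contact_force: [10.0, -19.0, 2.0]
width: -0.0003
grip_force: 10.1
time: 12.85
position: [0.4848, -0.0463, 0.169]
tcp_rot: [-0.417, 3.11, 0.003]
contact_force: [0.8, 0.2, 0.5]
width: -0.0003
grip_force: 0.0
yaw 0.26415 o [ 0.55786 -0.07208] ztop 0.02569706963549795 brass ((41.68939971923828, 104.4747543334961), (36.041934967041016, 49.244510650634766), 0.6913809180259705)
tcp nest mm [-63.70621182  44.12762755] 0.16712665879049202 force [-0.30593165 -0.68171573 -1.16455742]
tool y yaw err 0.0022728444708083884
rail [(-70, np.float64(60.2), np.float64(71.6)), (-60, np.float64(60.0), np.float64(64.8)), (-20, np.float64(59.6), np.float64(62.5)), (-10, np.float64(60.1), np.float64(61.6))]
stops -129.16073692377654 85.55499331084518
```

View pics/w5.png

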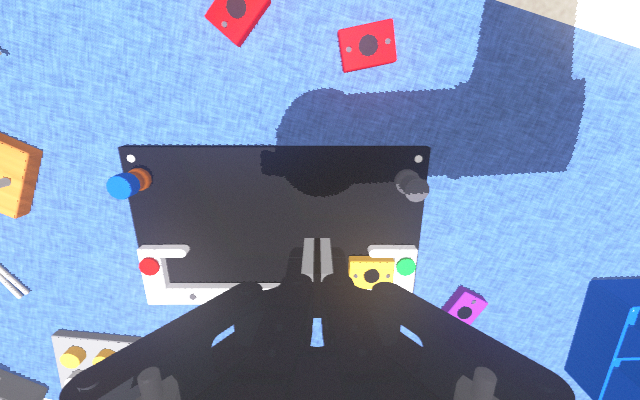

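The spacer (372,273) measures at (41.7, 104.5) with ≤0.7° turn, almost home. I'll nudge the protruding part towards the rail to make it flush.

```bash
python3 -m creep '[[[-0.179,0.14,0],[0,0,0],1],[[-0.179,0.14,0],[0,0,0],1],[[-0.179,0.14,0.15],[0,0,0],1],[[-0.179,0.14,0.3],[0,0,0],1],[[-0.179,0.14,0.4],[0,0,0],1],[[-0.179,0.14,0.46],[0,0,0],1],[[-0.179,0.14,0.497],[0,0,0],1],[[-0.179,0.14,0.497],[0,0,0],1]]'
python3 -m creep '[[[-0.02,0,0],[0,0,0],1],[[-0.04,0,0],[0,0,0],1],[[-0.055,0,0],[0,0,0],1],[[-0.065,0,0],[0,0,0],1],[[-0.072,0,0],[0,0,0],1],[[-0.078,0,0],[0,0,0],1],[[-0.083,0,0],[0,0,0],1],[[-0.083,0,0],[0,0,0],1]]'
python3 -m creep '[[[-0.004,0,0],[0,0,0],1],[[-0.008,0,0],[0,0,0],1],[[-0.01,0,0],[0,0,0],1],[[-0.01,0,0],[0,0,0],1]]'
python3 -c "
from h import *
measure('pics/w5.npz',(400,240),0,0,(.26415,np.array([.55786,-.07208])))"|grep tcp
```

```text
time: 13.7
position: [0.5243, 0.0078, 0.015]
tcp_rot: [0.416, -3.108, 0.001]
contact_force: [-0.6, 0.5, 0.4]
width: -0.0002
grip_force: 0.0
time: 14.5
position: [0.5493, 0.0144, 0.0183]
tcp_rot: [0.417, -3.113, 0.0]
contact_force: [-3.7, -0.9, 2.4]
width: 0.0001
grip_force: 1.7
time: 14.9
position: [0.5495, 0.0143, 0.0182]
tcp_rot: [0.415, -3.106, 0.002]
contact_force: [-16.7, -0.3, 11.3]
width: 0.0003
grip_force: 8.0
tcp nest mm [14.50971741 85.56770307] 0.018159927027521054 force [-16.6526304   -0.2767386   11.27538967]
```

```bash
python3 -m creep '[[[0.05,0,0],[0,0,0],1],[[0.1,0,0],[0,0,0],1],[[0.1,0,-0.2],[0,0,0],1],[[0.15,-0.1,-0.4],[0,0,0],1],[[0.2,-0.3,-0.5],[0,0,0],1],[[0.2,-0.4,-0.5],[0,0,0],1],[[0.2,-0.4,-0.5],[0,0,0],1],[[0.2,-0.4,-0.5],[0,0,0],1],[[0.2,-0.4,-0.5],[0,0,0],1]]'
python3 - <<'E'
from h import *
im,d,c=snap("wrist"); W=world(c,d);np.savez("pics/w6.npz",im=im,d=d,W=W); cv2.imwrite("pics/w6.png",im[:,:,::-1])
a=.26415;o=np.array([.55786,-.07208])
measure('pics/w6.npz',(480,250),0,0,(a,o))
E
```

```text
time: 15.8
position: [0.5263, -0.1161, 0.1678]
tcp_rot: [-0.415, 3.114, 0.001]
contact_force: [0.4, 0.1, -0.2]
width: 0.0
grip_force: 0.0
yaw 0.26415 o [ 0.55786 -0.07208] ztop 0.025645854938335527 brass ((42.282264709472656, 104.37167358398438), (36.177589416503906, 50.29186248779297), 0.18541650474071503)
tcp nest mm [-41.97839614 -33.74613093] 0.1674937736289226 force [ 0.11823161 -0.19019904 -0.21766649]
tool y yaw err 0.0020929410516905
rail [(-70, np.float64(60.5), np.float64(68.4)), (0, np.float64(60.3), np.float64(67.5)), (10, np.float64(60.7), np.float64(80.1)), (20, np.float64(59.8), np.float64(82.2)), (30, np.float64(60.3), np.float64(82.6)), (40, np.float64(60.4), np.float64(72.3)), (50, np.float64(60.1), np.float64(74.0)), (60, np.float64(59.8), np.float64(80.9)), (70, np.float64(59.9), np.float64(82.6))]
stops -129.91554876223896 85.97987076467074
```

View pics/w6.png

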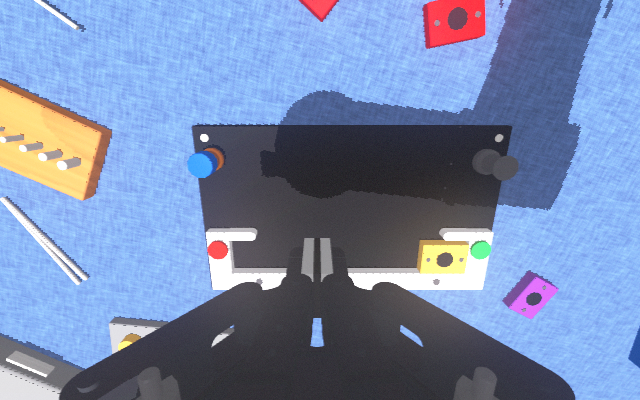

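The spacer (444,258) measures at (42.3, 104.4), turned 0.2°. I'll give its end one last gentle press to be sure it is against the stop.

```bash
python3 -m creep '[[[-0.28,0.296,0],[0,0,0],1],[[-0.28,0.296,0],[0,0,0],1],[[-0.28,0.296,0],[0,0,0],1],[[-0.28,0.296,0.15],[0,0,0],1],[[-0.28,0.296,0.3],[0,0,0],1],[[-0.28,0.296,0.4],[0,0,0],1],[[-0.28,0.296,0.46],[0,0,0],1],[[-0.28,0.296,0.498],[0,0,0],1],[[-0.28,0.296,0.498],[0,0,0],1]]'
python3 -m creep '[[[0,0.015,0],[0,0,0],1],[[0,0.03,0],[0,0,0],1],[[0,0.038,0],[0,0,0],1],[[0,0.044,0],[0,0,0],1],[[0,0.048,0],[0,0,0],1],[[0,0.05,0],[0,0,0],1],[[0,0.053,0],[0,0,0],1],[[0,0.053,0],[0,0,0],1]]'
python3 -c "
from h import *
measure('pics/w5.npz',(400,240),0,0,(.26415,np.array([.55786,-.07208])))"|grep tcp
```

```text
time: 16.75
position: [0.5828, -0.008, 0.017]
tcp_rot: [0.418, -3.11, 0.0]
contact_force: [-1.1, -0.9, -0.1]
width: -0.0003
grip_force: 0.0
time: 17.55
position: [0.5803, 0.0067, 0.0195]
tcp_rot: [-0.417, 3.113, -0.001]
contact_force: [-0.2, -1.9, 3.7]
width: 0.0001
grip_force: 1.8
tcp nest mm [42.19662423 70.16574831] 0.01954700144620742 force [-0.15313015 -1.87817147  3.71703696]
```

```bash
python3 -m creep '[[[0,0.004,0],[0,0,0],1],[[0,0.008,0],[0,0,0],1],[[0,0.012,0],[0,0,0],1],[[0,0.012,0],[0,0,0],1]]'
python3 -c "
from h import *
measure('pics/w5.npz',(400,240),0,0,(.26415,np.array([.55786,-.07208])))"|grep tcp
python3 -m creep '[[[0,-0.03,0],[0,0,0],1],[[0,-0.08,0],[0,0,0],1],[[0,-0.1,-0.1],[0,0,0],1],[[0.1,-0.2,-0.3],[0,0,0],1],[[0.28,-0.35,-0.498],[0,0,0],1],[[0.28,-0.35,-0.498],[0,0,0],1],[[0.28,-0.35,-0.498],[0,0,0],1],[[0.28,-0.35,-0.498],[0,0,0],1]]'
python3 - <<'E'
from h import *
im,d,c=snap("wrist"); W=world(c,d);np.savez("pics/w7.npz",im=im,d=d,W=W); cv2.imwrite("pics/w7.png",im[:,:,::-1])
measure('pics/w7.npz',(444,258),0,0,(.26415,np.array([.55786,-.07208])))
E
```

```text
time: 17.95
position: [0.5794, 0.0102, 0.0196]
tcp_rot: [-0.417, 3.113, -0.001]
contact_force: [1.1, -4.2, 5.2]
width: 0.0002
grip_force: 2.7
tcp nest mm [42.26762272 73.84485363] 0.019627001438914774 force [ 1.14883243 -4.15869051  5.169678  ]
time: 18.75
position: [0.5255, -0.1144, 0.17]
tcp_rot: [-0.413, 3.111, 0.001]
contact_force: [0.1, 0.1, -0.9]
width: 0.0001
grip_force: 0.0
yaw 0.26415 o [ 0.55786 -0.07208] ztop 0.02562314446031967 brass ((42.09482192993164, 104.09539031982422), (36.11000442504883, 50.1920051574707), 0.9504396915435791)
tcp nest mm [-42.23228669 -31.38744331] 0.1678948191652576 force [-0.48323861  1.29754314 -0.58433246]
tool y yaw err 0.00045349002926142745
rail [(-70, np.float64(60.7), np.float64(73.4)), (0, np.float64(60.3), np.float64(68.1)), (10, np.float64(60.3), np.float64(80.5)), (20, np.float64(60.5), np.float64(81.8)), (30, np.float64(60.3), np.float64(82.2)), (40, np.float64(60.2), np.float64(74.8)), (50, np.float64(60.1), np.float64(75.5)), (60, np.float64(60.3), np.float64(81.3)), (70, np.float64(60.8), np.float64(82.2))]
stops -129.67928971832558 85.93558540992372
```

View pics/w7.png

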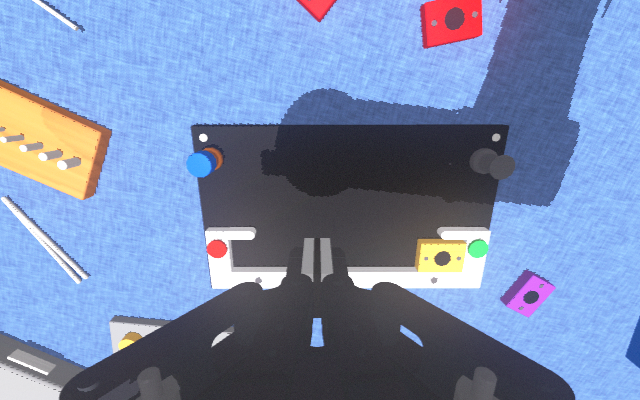

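```bash
python3 - <<'E'
from h import *
im,d,c=snap("scene");np.savez("pics/sc8.npz",im=im,d=d,W=world(c,d))
w=np.load("pics/w7.npz")["im"][220:295,400:500];s=im[180:255,280:380]
f=lambda x:cv2.resize(x,(400,300),interpolation=cv2.INTER_CUBIC)
w6=np.load("pics/w6.npz")["im"][220:295,400:500]
cv2.imwrite("pics/c8.png",np.vstack([np.hstack([f(w6),f(w)]),np.hstack([f(s),f(s)])])[:,:,::-1])
M=np.array([[np.cos(.26415),-np.sin(.26415)],[np.sin(.26415),np.cos(.26415)]])
for n in("w6","w7"):
    z=np.load(f"pics/{n}.npz");W=z["W"];Q=(W[...,:2]-[.55786,-.07208])@M*1000
    H=cv2.cvtColor(z["im"],cv2.COLOR_RGB2HSV)
    for x in(28,34,46,52):
        k=(abs(Q[...,0]-x)<1.5)&(Q[...,1]>75)&(Q[...,1]<136);i=np.argsort(Q[k][:,1])
        print(n,x,[(round(float(a),1),round(float(b)*1000)) for a,b in zip(Q[k][i,1],W[k][i,2]) if a<84 or a>126][::2])
E
```

```text
w6 28 [(75.0, 11), (75.9, 11), (76.6, 13), (78.0, 12), (79.2, 12), (79.3, 25), (79.4, 18), (79.6, 21), (79.7, 10), (79.9, 25), (80.1, 19), (80.2, 25), (80.4, 11), (80.8, 10), (80.9, 26), (82.3, 25), (83.0, 26), (83.4, 25), (126.6, 25), (127.0, 26), (127.6, 26), (128.5, 26), (130.8, 23), (131.4, 26), (131.5, 24), (131.9, 23), (132.3, 27), (132.4, 26), (132.9, 26), (133.5, 28), (134.6, 27), (135.3, 27), (135.6, 27)]
w6 34 [(75.2, 12), (75.5, 11), (76.7, 11), (77.5, 12), (78.7, 11), (79.5, 19), (79.8, 16), (79.8, 18), (80.0, 12), (80.1, 15), (80.1, 11), (80.2, 21), (80.5, 26), (81.1, 24), (81.8, 25), (82.8, 25), (83.0, 26), (83.9, 26), (126.3, 25), (126.9, 26), (127.5, 25), (128.3, 26), (130.4, 24), (131.4, 26), (131.5, 24), (131.9, 25), (132.1, 27), (133.0, 29), (133.7, 28), (135.3, 27)]
w6 46 [(75.5, 11), (76.6, 11), (77.8, 11), (78.7, 12), (79.5, 26), (79.7, 20), (79.7, 19), (79.8, 22), (80.1, 21), (80.2, 11), (80.9, 25), (81.8, 26), (83.1, 26), (83.6, 24), (126.2, 25), (126.9, 26), (127.7, 26), (128.8, 26), (131.1, 23), (132.2, 24), (133.0, 25), (134.0, 22), (135.0, 23), (135.6, 24)
[... 938 characters left out ...]
, (131.6, 25), (132.1, 24), (132.2, 28), (133.2, 28), (133.8, 29), (135.3, 28), (135.9, 27)]
w7 46 [(75.5, 12), (76.7, 12), (77.9, 11), (78.6, 12), (79.5, 21), (79.7, 17), (79.8, 19), (80.0, 22), (80.2, 12), (80.2, 22), (80.3, 11), (80.9, 26), (81.9, 26), (83.4, 26), (126.5, 25), (127.4, 26), (128.0, 25), (130.5, 24), (131.5, 24), (132.6, 24), (133.6, 24), (134.9, 24), (135.3, 23), (135.8, 24)]
w7 52 [(75.1, 11), (76.2, 11), (77.2, 12), (78.3, 12), (79.4, 12), (79.4, 19), (79.5, 12), (79.7, 22), (79.7, 14), (79.8, 15), (80.1, 17), (80.8, 25), (81.7, 26), (83.0, 25), (83.2, 25), (83.6, 27), (126.8, 25), (127.5, 25), (130.7, 23), (131.4, 24), (132.8, 24), (133.8, 24), (135.1, 23), (135.8, 25)]
```

View pics/c8.png

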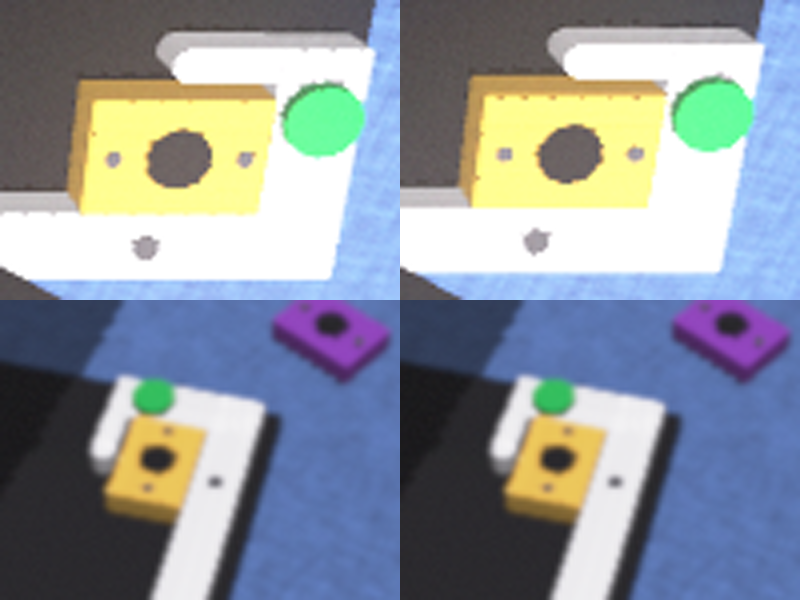

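The enlarged crops show the brass spacer tight against both the rail and the green-tag stop. Its rear face measures y ≈ 80 mm across its whole width, which is home. The fingers are clear and the bystanders untouched, so I'm handing in.

```bash
python3 -c "
from workcell import r
print(r.close_job())"
```

```text
the job is handed in; nothing more can be done
None
```

I pushed the brass spacer flat against the rail, slid it fully home in the green-tag pocket, retracted the fingers and handed the job in; camera measurements put it at the home position to within about 1 mm, though on the last light press the fingers went about 4 mm further than on the first without moving it, which I can't explain.

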